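Centre the empty bin on the counting scale and press tare

TASK

The empty blue parts bin has been set down too far to the left on the counting scale's steel pan. With your fingertips slide it across to the middle of the pan, without picking it up, and take your hand off it; then lightly press the yellow tare key, touching neither pan nor bin as you do, and let the key come back up. Press no other key and leave everything else on the bench where it is.

Things in the scene. Friction and masses are not known exactly. Their poses are not given: they have to be found in the camera images.
- scale: White parts-counting scale, 320 mm (x) x 300 mm (y), fixed. Origin: centre of its footprint on the bench; x from its key panel (front, to the robot) to its back, y to its left. The dark key panel takes up the front 110 mm, sloping towards the robot by 14 degrees (0.244 rad): 85 mm high at its rear, 58 mm at its front edge. Three displays in its rear half, one row of five keys in its front half.
- pan: The scale's flat stainless weighing pan, part of the scale, 210 mm (x) x 286 mm (y), top face 100 mm above the bench, axes as the scale's.
- pan_mid (a point): Middle of the pan's top face (55 mm behind the scale's origin, 100 mm above the bench); axes as the scale's.
- bin: Empty blue plastic bin, loose on the pan, set towards or over its left (+y) edge: 160 mm long (x), 105 mm wide (y), 75 mm high, walls 3 mm; side walls rise from 37 mm to 75 mm over the front 45 mm. About 0.17 kg; slides at a push of 0.5 to 2 N and stays where left. Origin: centre of its underside; x to its rear wall, y to its left wall, at first within 0.12 rad of the scale's.
- tare: The yellow tare key with its black bezel (28 mm along y x 24 mm). Origin: where the key's centre line meets the sloping panel face; axes as the scale's. The five keys stand in a row along the scale's y, 38 mm apart; which key is in which place differs, except the red one, always at the left (+y) end.
- tare_face (a point): Centre of the yellow tare key's face, 7 mm off the panel when up. The face is 24 mm (y) x 20 mm and square to the panel: it looks up and 14 degrees towards the robot (scale -x); the point's own axes are as the scale's.
- tare_key (a joint): Travel of the yellow tare key, m: 0 up, 0.004 fully down, along the panel's inward normal. Sprung: starts to move at 1 N, 4 N holds it fully down, comes up by itself; it registers from half its travel (0.002). Push harder than 20 N and it is damaged.
- power_key (a joint): Travel of the red on/off key, same size, travel and spring as the tare key; m, 0 up. Not to be pressed.
- power_face (a point): Centre of the red on/off key's face, 24 x 20 mm.
- zero_key (a joint): Travel of the white zero key, same size, travel and spring as the tare key; m, 0 up. Not to be pressed.
- zero_face (a point): Centre of the white zero key's face, 24 x 20 mm.
- units_key (a joint): Travel of the grey units key, same size, travel and spring as the tare key; m, 0 up. Not to be pressed.
- units_face (a point): Centre of the grey units key's face, 24 x 20 mm.
- print_key (a joint): Travel of the green print key, same size, travel and spring as the tare key; m, 0 up. Not to be pressed.
- print_face (a point): Centre of the green print key's face, 24 x 20 mm.
- bolt_bin: Red parts bin filled with steel bolts, 160 x 105 x 75 mm high, loose, about 1 kg, on the bench to the right of the scale; origin: centre of its underside. Leave alone.
- bolt: Single steel bolt standing on its hexagon head, 21 mm wide, 53 mm tall, loose, on the bench at the right; origin: centre of its underside. Leave alone.
- spray_can: Aerosol can with green label, 66 mm diameter, 190 mm tall, loose, right of the scale towards the back; origin: centre of its underside. Leave alone.
- screwdriver: Screwdriver with orange handle lying on the bench left of the scale, loose; x along it from handle to tip. Leave alone.
- tape_measure: Yellow and black tape measure, 70 x 36 x 66 mm high, loose, on the bench left of the scale; origin: centre of its underside. Leave alone.
- tape_roll: Roll of tan masking tape lying flat, 100 mm diameter, 24 mm high, loose, on the bench left of the scale; origin: centre of its underside. Leave alone.
- mug: White mug, 80 mm diameter, 95 mm tall, loose, at the back left; origin: centre of its underside. Leave alone.

How it is judged:
On the way, in this order (a step that is already met when the one before it is completed fails the run):
1. the bin has been slid to the middle of the pan and the hand is off it (horizontal distance between bin and pan_mid below 0.02 m and linear speed of bin below 0.01 m/s and z of bin in the frame of pan_mid between -0.005 and 0.005 m and angle between bin's own z axis and vertical below 0.05 rad and contact force between each of the arm, the fingers and bin below 0.1 N), for 0.2 s.
2. the tare key is pressed down by the fingers while nothing touches the pan or the centred bin (all of step 1 and value of joint tare_key above 0.002 m and contact force between the fingers and tare above 0.5 N and contact force between each of the arm, the fingers and pan below 0.1 N), for 0.05 s.
At the end, for the whole second after the job is handed in: The blue bin stands flat on the pan at rest, its centre within 20 mm of the pan's middle (seen from above); all five keys are up (horizontal distance between bin and pan_mid below 0.02 m and linear speed of bin below 0.01 m/s and z of bin in the frame of pan_mid between -0.005 and 0.005 m and angle between bin's own z axis and vertical below 0.05 rad and value of joint each of tare_key, power_key, zero_key, units_key, print_key below 0.001 m); the robot touches nothing.
It fails at once if the bin is lifted off the pan (10 mm) or tipped (0.15 rad) (z of bin in the frame of pan_mid above 0.01 m or angle between bin's own z axis and vertical above 0.15 rad).
It fails at once if another key of the scale is pressed (down 2 mm) (value of joint any of power_key, zero_key, units_key, print_key above 0.002 m).
It fails at once if the tare key is pushed harder than 20 N (contact force between any of the arm, the fingers and tare above 20 N).
It fails at once if something else on the bench is moved more than 15 mm (distance of any of bolt_bin, bolt, spray_can, screwdriver, tape_measure, tape_roll, mug from where it was at the start of the episode above 0.015 m).
It also fails if it takes over 40 s, if anything falls off the work surface, if the arm or the gripper's body presses on something with over 40 N, if the wrist force passes 120 N, or if a joint passes its speed limit or range.

ROBOT

A 6-joint arm with a two-finger parallel gripper is mounted at the origin on the work surface. World frame = base frame: x ahead of the robot, y to its left, z up, the work surface at z = 0. Lengths are in m, angles in rad, forces in N, time in s.
With the tool pointing down it reaches from about 0.3 to 0.95 m from the base axis. Payload 3.1 kg.
Tool frame: the origin (TCP) lies at the very end of the fingers, on their centre line; the grasp point (between the pads) lies 19 mm behind it; z points along the fingers, y is the line along which they close (so a half turn about z gives the same grasp; the last joint's range is limited). The gripper opens to 85 mm and grips with 20 to 120 N. Pads are 22 mm wide; open, the fingers measure 114 mm over their backs; the gripper's body (76 mm by 85 mm) begins 54 mm behind the grasp point. The pads swing forward as they close: fully open they stand 13 mm farther back than shut.
Start: joints at [1.229, 0.308, 1.634, -0, 1.2, -0.07], TCP at [0.168, 0.602, 0.231] pointing down, gripper open.
Joint ranges: [-3.06, 3.06], [-0.79, 1.96], [0.05, 2.63], [-1.19, 4.34], [0.05, 2.64], [-2.94, 2.94]. Speed limits (rad/s): [2.79, 2.79, 3.14, 3.14, 3.14, 3.14].

INTERFACE

Orientations are given as a rotation vector (axis times angle).
In Python, from bench import arm gives the robot as it stands.
- The arm moves only by the tool drive_tool, never from a script. Its argument "increments" is a list of rows, each an object with "slide": the shift along the tool's x, y, z normalised to -1 to 1, where 1 is 0.03 m, a list of three; "turn": the turn about the tool's z normalised to -1 to 1, where 1 is 4 degrees; "jaw": the opening, from -1 (shut) to 1 (fully open). In form: [{"slide": [tx, ty, tz], "turn": turn, "jaw": jaw}, ...]. A call has 1 to 20 rows; each row shifts and turns the commanded pose from where the row before left it, along the tool's axes as they then stand; what a row does not reach is not made up. A row lasts 1/12 s, in which the tool goes at most 41.7 mm and 7.16 degrees, less where a joint would pass 70% of its speed; a pose out of reach is approached as far as the arm can. A call with a number of a shift or a turn outside -1 to 1 is refused whole. A call with a gripper value outside its range is refused whole. The fingers move at their own pace and stop on an object; the grip force is fixed at half the most. Time passes only in rows, so rows that do not move let the fingers close. It gives the time, the measured TCP pose, the force, the opening and the grip force at its end, in the units of the state.
- arm.get_state(): the state, without advancing time (a new reading comes with each control period).
- arm.grab_frame(name): name is "scene" or "top" or "wrist"; returns the picture (420x560x3 uint8, red, green, blue); there is no depth.
- arm.camera_info(name): a dict with "K" (3x3 intrinsics, pixels), "T" (4x4, takes a point from camera to world coordinates). Camera axes: x right, y up, looking along -z (the intrinsics and any distortion apply to the point x, -y, -z); pixel columns grow to the right and rows downward; lengths in m; the calibration is good to about 2 mm. A picture is of the moment at which its call begins: read the wrist's pose just before it. camera_info takes no time and is no camera call; for the wrist camera it gives the pose at the moment of the call.
- arm.finish_job(): hands the job in; it is judged then, once.
The state is a dict: "t": time; "q": joint angles; "dq": joint speeds; "tau": joint torques, N m; "eef_pos": TCP position; "eef_rot": TCP orientation; "wrist_force": force on the tool from outside, world axes, zero at the start; "ft_torque": the same for the moment, N m; "grip_width": finger opening in m; "grip_force": force on a finger pad.
Only numpy, scipy, OpenCV 4.12 (cv2) and the standard library are available. Lean on these libraries where they do the work, as an engineer would, in place of code of your own. Each camera call takes 0.05 s, during which the arm holds its last target. There are 200 camera calls.

## Working session

There is one attempt and no reset: what is moved stays moved. The work goes in short steps, Python scripts to look and compute and a tool call to move; the robot and the scene stay as the last step left them, time stands still between calls to the robot, and variables do not carry over. Pictures are saved under pics/ and viewed, at most 10 in all, crops included, and the job is handed in when it is done.

Besides the shell and the picture viewer there is one more tool, called after "Call:" by a JSON object that holds its "api" and its "payload". drive_tool: Moves the arm, as the interface text tells. Its arguments: {"type":"object","properties":{"increments":{"type":"array","items":{"type":"object","properties":{"slide":{"type":"array","items":{"type":"number"}},"turn":{"type":"number"},"jaw":{"type":"number"}}}}},"required":["increments"]}

```bash
mkdir -p pics; ls; python3 - <<'E'
from bench import arm
import cv2, numpy as np
for n in ["scene","top"]:
    f=arm.grab_frame(n); cv2.imwrite(f"pics/{n}0.png",f[:,:,::-1])
    c=arm.camera_info(n); print(n,np.round(c["K"],1).tolist(),np.round(c["T"],3).tolist(),[k for k in c])
s=arm.get_state(); print({k:np.round(v,3).tolist() for k,v in s.items()})
E
```

```text
pics
scene [[498.8, 0.0, 277.0], [0.0, 498.8, 203.6], [0.0, 0.0, 1.0]] [[0.827, -0.332, 0.453, 1.198], [0.561, 0.495, -0.663, -0.982], [-0.005, 0.803, 0.596, 0.973], [0.0, 0.0, 0.0, 1.0]] ['K', 'T']
top [[509.5, 0.0, 270.4], [0.0, 509.5, 210.9], [0.0, 0.0, 1.0]] [[-0.019, 0.994, -0.104, 0.364], [-1.0, -0.019, 0.002, 0.033], [-0.0, 0.104, 0.995, 1.367], [0.0, 0.0, 0.0, 1.0]] ['K', 'T']
{'t': 0.1, 'q': [1.229, 0.309, 1.635, -0.0, 1.2, -0.07], 'dq': [-0.0, -0.001, -0.005, 0.002, -0.0, -0.004], 'tau': [0.0, -41.641, -27.764, -0.0, 0.004, -0.0], 'eef_pos': [0.168, 0.601, 0.23], 'eef_rot': [-0.426, -3.112, 0.003], 'wrist_force': [0.391, 0.539, -0.413], 'ft_torque': [0.015, -0.023, 0.037], 'grip_force': 0.0, 'grip_width': 0.085}
```

View pics/scene0.png

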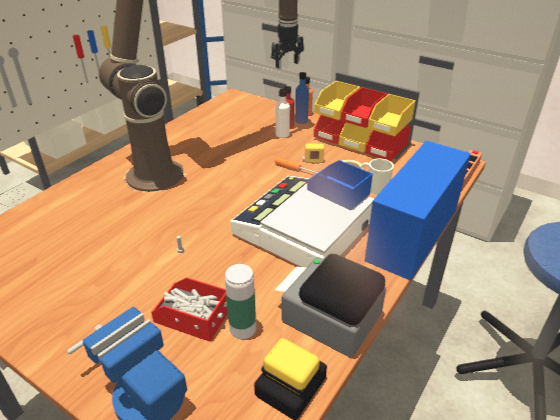

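View pics/top0.png

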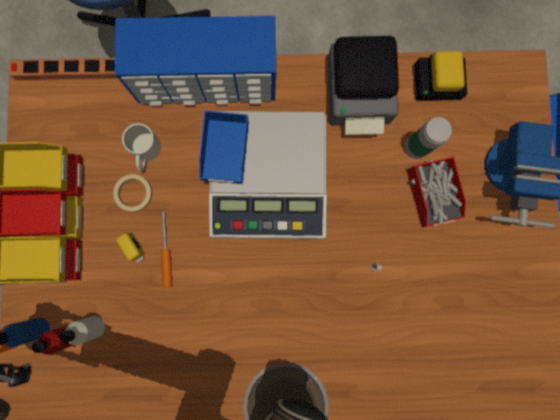

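The top view shows the scale at cols 210–327, rows 112–238. The bin is at cols 201–249, rows 112–184. The keys, left to right at row ~226, are red 238, green 253, grey 267, white 282 and yellow 297.

```bash
cat > h.py <<'E'
import numpy as np, cv2
from bench import arm
def ray(n,p):
    c=arm.camera_info(n);K=np.array(c["K"]);T=np.array(c["T"])
    d=np.linalg.solve(K,[p[0],p[1],1]); d=T[:3,:3]@(d*[1,-1,-1]); return T[:3,3],d/np.linalg.norm(d)
def plane(n,p,z):
    o,d=ray(n,p); return o+d*(z-o[2])/d[2]
def tri(a,pa,b,pb):
    (o1,d1),(o2,d2)=ray(a,pa),ray(b,pb)
    s=np.linalg.lstsq(np.c_[d1,-d2],o2-o1,rcond=None)[0]
    A,B=o1+s[0]*d1,o2+s[1]*d2; return (A+B)/2,np.linalg.norm(A-B)
def mask(img,lo,hi,box):
    h=cv2.cvtColor(img,cv2.COLOR_RGB2HSV); m=cv2.inRange(h,np.array(lo),np.array(hi)); k=np.zeros_like(m)
    x0,y0,x1,y1=box; k[y0:y1,x0:x1]=m[y0:y1,x0:x1]; return k
E
python3 - <<'E'
from h import *
t=cv2.imread("pics/top0.png");s=cv2.imread("pics/scene0.png")
cv2.imwrite("pics/tc.png",cv2.resize(t[100:245,195:335],None,fx=4,fy=4,interpolation=cv2.INTER_CUBIC))
cv2.imwrite("pics/sc.png",cv2.resize(s[150:270,225:385],None,fx=5,fy=5,interpolation=cv2.INTER_CUBIC))
T,S=t[:,:,::-1].copy(),s[:,:,::-1].copy()
for nm,lo,hi in [("yellow",(20,120,120),(32,255,255)),("red",(0,150,100),(6,255,255)),("green",(50,120,50),(80,255,255))]:
    P=[]
    for im,box in [(T,(215,215,320,238)),(S,(225,172,300,235))]:
        n,l,st,c=cv2.connectedComponentsWithStats(mask(im,lo,hi,box))
        o=[(int(st[i,4]),np.round(c[i],1).tolist()) for i in range(1,n) if st[i,4]>4]; print(nm,o)
        P.append(max(o)[1] if o else None)
    if None not in P: print(tri("top",P[0],"scene",P[1]))
for im,box in [(T,(190,100,260,195)),(S,(300,155,380,215))]:
    m=mask(im,(105,120,40),(125,255,255),box); print(cv2.boxPoints(cv2.minAreaRect(cv2.findNonZero(m))).round(1).tolist())
E
```

```text
yellow [(77, [296.7, 225.4])]
yellow [(38, [252.9, 208.3])]
(array([ 0.46205725, -0.0350667 ,  0.06783864]), np.float64(0.000977397848297588))
red [(73, [237.5, 224.4])]
red [(31, [282.0, 185.0])]
(array([0.46714304, 0.11592393, 0.06864328]), np.float64(7.621123407314206e-05))
green [(75, [252.1, 224.6])]
green [(28, [274.9, 190.6])]
(array([0.46566061, 0.07841282, 0.06810658]), np.float64(0.0006508342739128758))
[[197.60000610351562, 179.3000030517578], [204.39999389648438, 110.5999984741211], [248.3000030517578, 115.0], [241.39999389648438, 183.60000610351562]]
[[327.29998779296875, 174.0], [347.29998779296875, 151.8000030517578], [395.79998779296875, 195.1999969482422], [375.8999938964844, 217.5]]
```

View pics/tc.png

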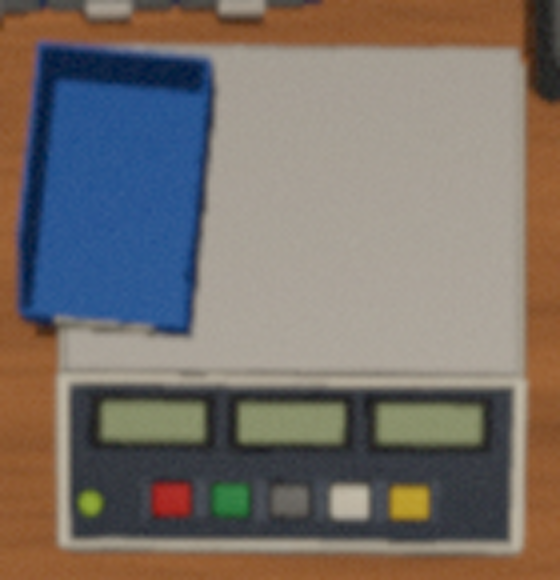

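View pics/sc.png

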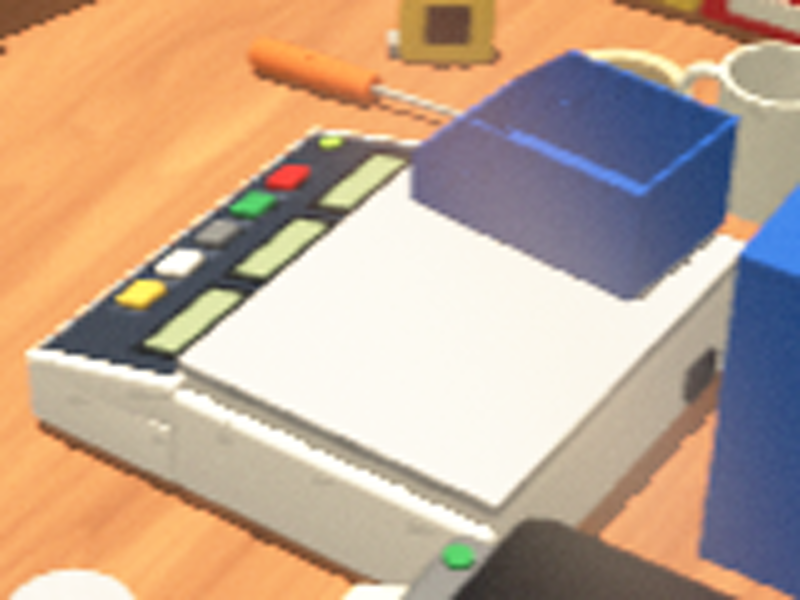

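The top crop gives these bin points: rear rim corners (204.5,110.5) and (248,115.5), low front corners (200,179.5) and (242.5,182.5). Pan corners: rear right (326,112), front right (326,193.5), front left (209.5,193). The scene crop gives bin rear rim corners at (353.6,188) and (372.6,174), and the foot of the rear right edge at (351,209.6).

```bash
python3 - <<'E'
from h import *
r=lambda v:np.round(v,4).tolist()
RR=tri("top",(248,115.5),"scene",(353.6,188)); RL=tri("top",(204.5,110.5),"scene",(372.6,174))
print("RR",r(RR[0]),RR[1],"RL",r(RL[0]),RL[1], "len",np.linalg.norm(RR[0]-RL[0]))
for n,p,z in [("RR",(248,115.5),.175),("RL",(204.5,110.5),.175),("FL",(200,179.5),.137),("FR",(242.5,182.5),.137),
 ("panRR",(326,112),.1),("panFR",(326,193.5),.1),("panFL",(209.5,193),.1)]: print(n,r(plane("top",p,z)))
print("scene foot RR",r(plane("scene",(351,209.6),.1)),"pan RR-tri",[r(v) for v in tri("top",(326,112),"scene",(225+492/5,150+505/5))],"panFR",[r(v) for v in tri("top",(326,193.5),"scene",(225+183/5,150+365/5))])
a=plane("top",(237.5,224.4),.072);b=plane("top",(296.7,225.4),.072);yaw=np.arctan2(*( (a-b)[[0,1]]*[-1,1]));print("keys",r(a),r(b),"yaw",yaw)
for nm in (RR,RL): pass
u=(RL[0]-RR[0])[:2];u/=np.linalg.norm(u);f=np.array([u[1],-u[0]]);print("bin yaw",np.arctan2(-u[0],u[1]),"centre",r((RR[0]+RL[0])[:2]/2-f*.08))
s=arm.get_state();R=cv2.Rodrigues(np.array(s["eef_rot"]))[0];print(r(R))
E
```

```text
RR [0.7245, 0.0831, 0.1741] 0.008979277651342956 RL [0.7374, 0.1864, 0.1702] 0.002848890252038031 len 0.10411088742537525
RR [0.7203, 0.0806, 0.175]
RL [0.7346, 0.185, 0.175]
FL [0.5735, 0.2018, 0.137]
FR [0.5641, 0.098, 0.137]
panRR [0.748, -0.1156, 0.1]
panFR [0.5381, -0.1092, 0.1]
panFL [0.545, 0.1832, 0.1]
scene foot RR [0.7277, 0.0843, 0.1] pan RR-tri [[0.7492, -0.115, 0.0995], 0.0025] panFR [[0.5421, -0.1072, 0.0948], 0.0083]
keys [0.4668, 0.1157, 0.072] [0.4614, -0.0352, 0.072] yaw -0.036332399842625644
bin yaw -0.1246927937277352 centre [0.6516, 0.1447]
[[-0.9633, 0.2684, -0.0007], [0.2684, 0.9633, -0.002], [0.0001, -0.0022, -1.0]]
```

Call:
{"api": "drive_tool", "payload": {"increments": [{"slide": [0, 0, 0], "turn": 1, "jaw": 1}, {"slide": [0, 0, 0], "turn": 1, "jaw": 1}, {"slide": [0, 0, 0], "turn": 1, "jaw": 1}, {"slide": [0, 0, 0], "turn": 1, "jaw": 1}, {"slide": [0, 0, 0], "turn": 1, "jaw": 1}, {"slide": [0, 0, 0], "turn": 1, "jaw": 1}, {"slide": [0, 0, 0], "turn": 1, "jaw": 1}, {"slide": [0, 0, 0], "turn": 1, "jaw": 1}, {"slide": [0, 0, 0], "turn": 1, "jaw": 1}, {"slide": [0, 0, 0], "turn": 1, "jaw": 1}, {"slide": [0, 0, 0], "turn": 1, "jaw": 1}, {"slide": [0, 0, 0], "turn": 1, "jaw": 1}, {"slide": [0, 0, 0], "turn": 1, "jaw": 1}, {"slide": [0, 0, 0], "turn": 1, "jaw": 1}, {"slide": [0, 0, 0], "turn": 1, "jaw": 1}, {"slide": [0, 0, 0], "turn": 1, "jaw": 1}, {"slide": [0, 0, 0], "turn": 1, "jaw": 1}, {"slide": [0, 0, 0], "turn": 1, "jaw": 1}, {"slide": [0, 0, 0], "turn": 1, "jaw": 1}, {"slide": [0, 0, 0], "turn": 0.1, "jaw": 1}]}}

```text
t: 1.77
eef_pos: [0.1676, 0.6016, 0.2305]
eef_rot: [2.261, 2.181, -0.002]
wrist_force: [0.1, -1.8, -0.5]
grip_width: 0.0851
grip_force: 0.0
```

```bash
cat >> h.py <<'E'
def show(goal=None):
    s=arm.get_state();R=cv2.Rodrigues(np.array(s["eef_rot"]))[0];p=np.array(s["eef_pos"])
    print("t",round(s["t"],2),"p",p.round(4),"ytool deg",np.degrees(np.arctan2(R[1,1],R[0,1])).round(2),"tilt",R[2].round(3),"F",np.round(s["wrist_force"],2),"w",round(s["grip_width"],3),"q",np.round(s["q"],2))
    if goal is not None: print("units to goal",(R.T@(np.array(goal)-p)/.03).round(3))
E
python3 -c "
from h import *
show([.65,.27,.18])"
```

```text
t 1.77 p [0.1676 0.6016 0.2305] ytool deg -2.06 tilt [-0.001 -0.    -1.   ] F [ 0.06 -1.75 -0.47] w 0.085 q [1.23 0.31 1.63 0.   1.2  1.27]
units to goal [-10.466  16.466   1.692]
```

Call:
{"api": "drive_tool", "payload": {"increments": [{"slide": [0, 0, -1], "turn": 0, "jaw": 1}, {"slide": [0, 0, -1], "turn": 0, "jaw": 1}, {"slide": [0, 0, -1], "turn": 0, "jaw": 1}, {"slide": [0, 0, -1], "turn": 0, "jaw": 1}, {"slide": [-0.5, 0.8, 0], "turn": 0, "jaw": 1}, {"slide": [-0.5, 0.8, 0], "turn": 0, "jaw": 1}, {"slide": [-0.5, 0.8, 0], "turn": 0, "jaw": 1}, {"slide": [-0.5, 0.8, 0], "turn": 0, "jaw": 1}, {"slide": [-0.5, 0.8, 0], "turn": 0, "jaw": 1}, {"slide": [-0.5, 0.8, 0], "turn": 0, "jaw": 1}, {"slide": [-0.5, 0.8, 0], "turn": 0, "jaw": 1}, {"slide": [-0.5, 0.8, 0], "turn": 0, "jaw": 1}, {"slide": [-0.5, 0.8, 0], "turn": 0, "jaw": 1}, {"slide": [-0.5, 0.8, 0], "turn": 0, "jaw": 1}, {"slide": [-0.5, 0.8, 0], "turn": 0, "jaw": 1}, {"slide": [-0.5, 0.8, 0], "turn": 0, "jaw": 1}, {"slide": [-0.5, 0.8, 0], "turn": 0, "jaw": 1}, {"slide": [-0.5, 0.8, 0], "turn": 0, "jaw": 1}, {"slide": [-0.5, 0.8, 0], "turn": 0, "jaw": 1}, {"slide": [-0.5, 0.8, 0], "turn": 0, "jaw": 1}]}}

```text
t: 3.43
eef_pos: [0.5442, 0.348, 0.3508]
eef_rot: [-2.257, -2.185, 0.001]
wrist_force: [1.2, 0.2, 0.9]
grip_width: 0.0853
grip_force: 0.0
```

```bash
python3 -c "
from h import *
show([.65,.27,.113])"
```

```text
t 3.43 p [0.5442 0.348  0.3508] ytool deg -1.88 tilt [-0.    -0.001 -1.   ] F [1.2  0.21 0.9 ] w 0.085 q [0.5  0.27 1.44 0.   1.43 0.53]
units to goal [-2.478  3.618  7.923]
```

Call:
{"api": "drive_tool", "payload": {"increments": [{"slide": [-0.6, 0.9, 0], "turn": 0, "jaw": 1}, {"slide": [-0.6, 0.9, 0], "turn": 0, "jaw": 1}, {"slide": [-0.6, 0.9, 0.5], "turn": 0, "jaw": 1}, {"slide": [-0.6, 0.9, 0.8], "turn": 0, "jaw": 1}, {"slide": [0, 0, 1], "turn": 0, "jaw": 1}, {"slide": [0, 0, 1], "turn": 0, "jaw": 1}, {"slide": [0, 0, 1], "turn": 0, "jaw": 1}, {"slide": [0, 0, 1], "turn": 0, "jaw": 1}, {"slide": [0, 0, 1], "turn": 0, "jaw": 1}, {"slide": [0, 0, 0.8], "turn": 0, "jaw": 1}, {"slide": [0, 0, 0.5], "turn": 0, "jaw": 1}, {"slide": [0, 0, 0], "turn": 0, "jaw": 1}]}}

```text
t: 4.43
eef_pos: [0.6453, 0.272, 0.1178]
eef_rot: [-2.255, -2.181, 0.014]
wrist_force: [-0.6, -0.8, -1.6]
grip_width: 0.0853
grip_force: 0.0
```

```bash
python3 -c "
from h import *
show([.65,.27,.113])
cv2.imwrite('pics/s1.png',arm.grab_frame('scene')[120:290,200:420,::-1].repeat(3,0).repeat(3,1))"
```

```text
t 4.43 p [0.6453 0.272  0.1178] ytool deg -1.92 tilt [-0.003 -0.009 -1.   ] F [-0.59 -0.84 -1.55] w 0.085 q [ 0.34  0.57  1.51 -0.    1.08  0.37]
units to goal [-0.062  0.162  0.158]
```

View pics/s1.png

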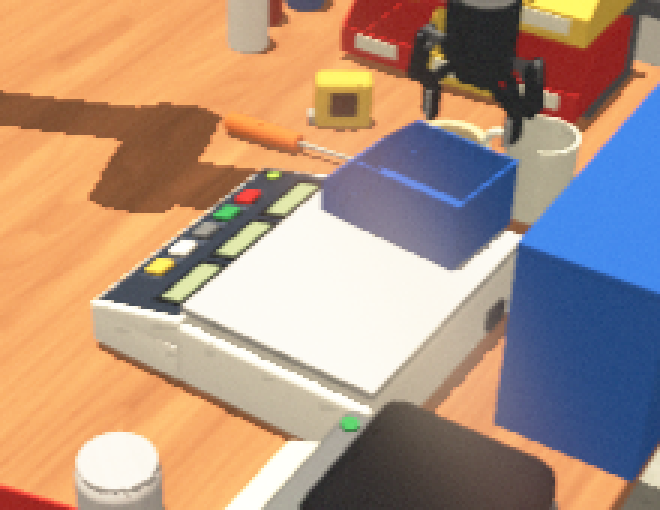

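Call:
{"api": "drive_tool", "payload": {"increments": [{"slide": [-0.5, 0, 0], "turn": 0, "jaw": 1}, {"slide": [-0.5, 0, 0], "turn": 0, "jaw": 1}, {"slide": [-0.5, 0, 0], "turn": 0, "jaw": 1}, {"slide": [-0.3, 0, 0], "turn": 0, "jaw": 1}, {"slide": [-0.2, 0, 0], "turn": 0, "jaw": 1}, {"slide": [-0.2, 0, 0], "turn": 0, "jaw": 1}, {"slide": [-0.2, 0, 0], "turn": 0, "jaw": 1}, {"slide": [-0.2, 0, 0], "turn": 0, "jaw": 1}, {"slide": [-0.2, 0, 0], "turn": 0, "jaw": 1}, {"slide": [-0.2, 0, 0], "turn": 0, "jaw": 1}, {"slide": [-0.2, 0, 0], "turn": 0, "jaw": 1}, {"slide": [-0.2, 0, 0], "turn": 0, "jaw": 1}, {"slide": [-0.2, 0, 0], "turn": 0, "jaw": 1}, {"slide": [-0.2, 0, 0], "turn": 0, "jaw": 1}]}}

```text
t: 5.65
eef_pos: [0.6453, 0.1594, 0.1239]
eef_rot: [2.259, 2.183, 0.002]
wrist_force: [0.1, 3.9, 4.1]
grip_width: 0.0858
grip_force: 2.4
```

```bash
python3 -c "
from h import *
show([.64,.115,.116])
cv2.imwrite('pics/s2.png',arm.grab_frame('scene')[120:290,200:420,::-1].repeat(3,0).repeat(3,1))"
```

```text
t 5.65 p [0.6453 0.1594 0.1239] ytool deg -1.97 tilt [ 0.001  0.001 -1.   ] F [0.12 3.92 4.13] w 0.086 q [0.18 0.49 1.61 0.   1.04 0.21]
units to goal [-1.486 -0.125  0.262]
```

View pics/s2.png

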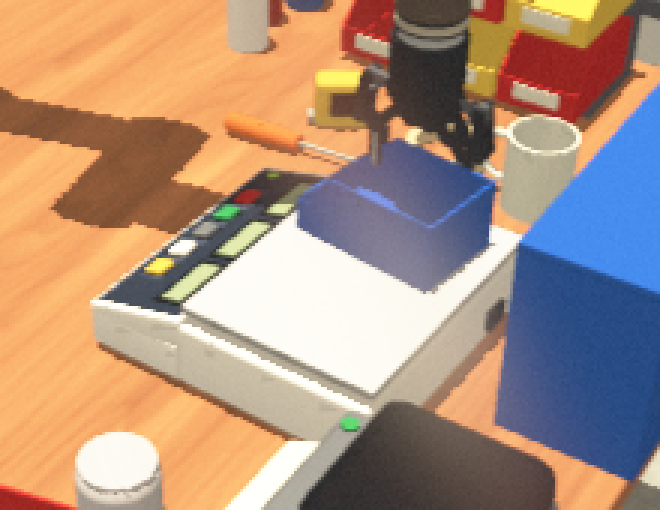

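```bash
python3 -c "
from h import *
print(plane('scene',(342.7,216.7),.1),plane('scene',(200+420/3,120+228/3),.175),plane('scene',(200+493/3,120+184/3),.175))
cv2.imwrite('pics/t2.png',cv2.resize(arm.grab_frame('top')[100:245,195:335,::-1],None,fx=4,fy=4,interpolation=cv2.INTER_CUBIC))"
```

```text
[0.72350908 0.04149967 0.1       ] [0.71457325 0.0309251  0.175     ] [0.73801338 0.13283323 0.175     ]
```

View pics/t2.png

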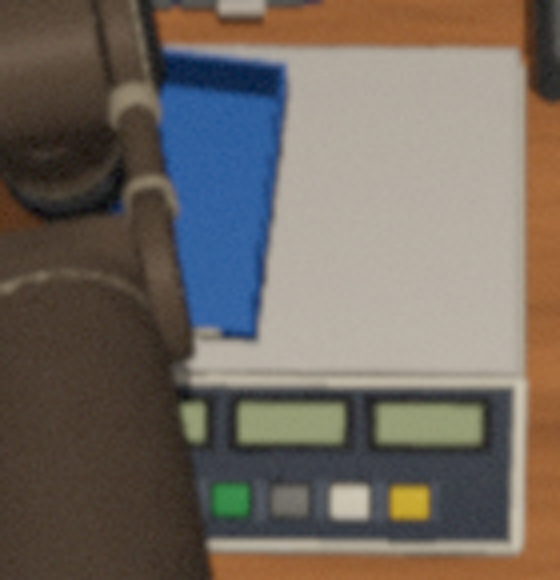

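```bash
cat >> h.py <<'E'
def proj(n,P):
    c=arm.camera_info(n);T=np.array(c["T"]);v=T[:3,:3].T@(np.array(P)-T[:3,3])*[1,-1,-1];v=np.array(c["K"])@v;return v[:2]/v[2]
E
python3 -c "
from h import *
f=lambda P:(proj('scene',P)-[200,120])*3
for nm,P in [('front tip',(.595,.161,.137)),('front tip high',(.595,.161,.15)),('rear tip',(.695,.158,.137))]: print(nm,f(P).round(0))
for p,z in [((266.75,116.5),.175),((258.75,184.5),.137)]: print(plane('top',p,z).round(4))
RR=plane('top',(266.75,116.5),.175);FR=plane('top',(258.75,184.5),.137)
x=(RR-FR)[:2];x/=np.linalg.norm(x);y=np.array([-x[1],x[0]]);yaw=np.arctan2(x[1],x[0]);c=(RR+FR)[:2]/2+y*.0525;print('yaw',yaw,'c',c)
for nm,a,b,z in [('RL',.08,.0525,.175),('RR',.08,-.0525,.175),('RRfoot',.08,-.0525,.1),('Lslope',-.035,.0525,.175),('FL',-.08,.0525,.137),('FR',-.08,-.0525,.137),('Rslope',-.035,-.0525,.175)]:
  P=[*(c+a*x+b*y),z];print(nm,np.round(P,3),f(P).round(0))
for tx,nm in [(.595,'front'),(.695,'rear')]:
  d=np.array([tx,.16])-c; print(nm,'finger in bin frame',d@x,d@y)
"
```

```text
front tip [375. 158.]
front tip high [375. 148.]
rear tip [461. 190.]
[0.7169 0.0357 0.175 ]
[0.5584 0.0584 0.137 ]
yaw -0.14263726228273452 c [0.64511537 0.0990217 ]
RL [0.732 0.14  0.175] [490. 179.]
RR [0.717 0.036 0.175] [425. 226.]
RRfoot [0.717 0.036 0.1  ] [419. 291.]
Lslope [0.618 0.156 0.175] [394. 136.]
FL [0.573 0.162 0.137] [357. 151.]
FR [0.558 0.058 0.137] [291. 194.]
Rslope [0.603 0.052 0.175] [327. 179.]
front finger in bin frame -0.05827473669549238 0.05323493702198244
rear finger in bin frame 0.040709717434168326 0.06745034558639215
```

The front fingertip, seen at (378,165), rode up onto the low front part of the left wall, so only the rear finger pushed. Bin yaw is now −0.14. I'll lift, back off, narrow the jaw and push lower.

Call:
{"api": "drive_tool", "payload": {"increments": [{"slide": [0.05, 0, 0], "turn": 0, "jaw": 1}, {"slide": [0, 0, -0.1], "turn": 0, "jaw": 1}, {"slide": [0, 0, -0.1], "turn": 0, "jaw": 1}]}}

```text
t: 6.0
eef_pos: [0.6437, 0.1601, 0.128]
eef_rot: [-2.259, -2.182, 0.005]
wrist_force: [0.4, 0.5, -0.9]
grip_width: 0.0855
grip_force: 0.0
```

Call:
{"api": "drive_tool", "payload": {"increments": [{"slide": [0, 0, -0.3], "turn": 0, "jaw": 1}, {"slide": [0, 0, -0.5], "turn": 0, "jaw": 1}, {"slide": [0, 0, -0.7], "turn": 0, "jaw": 1}, {"slide": [0, 0, -0.3], "turn": 0, "jaw": 1}, {"slide": [0.7, 0, 0], "turn": 0, "jaw": 0.1}, {"slide": [0.9, 0, 0], "turn": 0, "jaw": 0.1}, {"slide": [0, 0, 0], "turn": 0, "jaw": 0.1}, {"slide": [0, 0, 0], "turn": 0, "jaw": 0.1}]}}

```text
t: 6.67
eef_pos: [0.6462, 0.21, 0.1831]
eef_rot: [2.257, 2.185, -0.001]
wrist_force: [0.3, -0.1, -1.0]
grip_width: 0.0469
grip_force: 0.0
```

```bash
python3 -c "
from h import *
show([.648,.21,.114])
T=arm.grab_frame('top');m=mask(T,(100,120,40),(125,255,255),(205,108,300,195))
for r in (125,140,155,170,180): print(r,np.flatnonzero(m[r])[[0,-1]])"
```

```text
t 6.67 p [0.6462 0.21   0.1831] ytool deg -1.84 tilt [-0. -0. -1.] F [ 0.31 -0.13 -1.02] w 0.047 q [ 0.25  0.45  1.53 -0.    1.15  0.28]
units to goal [0.004 0.062 2.304]
125 [223 265]
140 [221 263]
155 [219 261]
170 [217 259]
180 [240 258]
```

Call:
{"api": "drive_tool", "payload": {"increments": [{"slide": [0, 0.2, 0.8], "turn": 0, "jaw": 0.1}, {"slide": [0, 0, 0.8], "turn": 0, "jaw": 0.1}, {"slide": [0, 0, 0.6], "turn": 0, "jaw": 0.1}, {"slide": [0, 0, 0.1], "turn": 0, "jaw": 0.1}, {"slide": [-0.3, 0, 0], "turn": 0, "jaw": 0.1}, {"slide": [-0.4, 0, 0], "turn": 0, "jaw": 0.1}, {"slide": [-0.3, 0, 0], "turn": 0, "jaw": 0.1}, {"slide": [-0.2, 0, 0], "turn": 0, "jaw": 0.1}, {"slide": [-0.2, 0, 0], "turn": 0, "jaw": 0.1}, {"slide": [-0.2, 0, 0], "turn": 0, "jaw": 0.1}, {"slide": [-0.2, 0, 0], "turn": 0, "jaw": 0.1}, {"slide": [-0.2, 0, 0], "turn": 0, "jaw": 0.1}, {"slide": [-0.2, 0, 0], "turn": 0, "jaw": 0.1}, {"slide": [-0.2, 0, 0], "turn": 0, "jaw": 0.1}, {"slide": [-0.2, 0, 0], "turn": 0, "jaw": 0.1}, {"slide": [-0.2, 0, 0], "turn": 0, "jaw": 0.1}, {"slide": [-0.2, 0, 0], "turn": 0, "jaw": 0.1}]}}

```text
t: 8.13
eef_pos: [0.6495, 0.1182, 0.1143]
eef_rot: [2.259, 2.183, 0.0]
wrist_force: [-0.0, 0.4, -0.1]
grip_width: 0.0466
grip_force: 0.0
```

```bash
cat >> h.py <<'E'
def bin_pose():
    T=arm.grab_frame('top');m=mask(T,(100,120,40),(125,255,255),(205,108,320,195))
    r=np.arange(122,184); e=np.array([np.flatnonzero(m[i])[-1]+.5 if m[i].any() else np.nan for i in r])
    k,b=np.polyfit(r,e,1); rows=np.flatnonzero(m.sum(1)>8); lo,hi=rows[0],rows[-1]+.5
    RR=plane('top',(k*116+b,116),.175);FR=plane('top',(k*183+b,183),.137)
    x=(RR-FR)[:2];x/=np.linalg.norm(x);y=np.array([-x[1],x[0]])
    F=plane('top',(e[-1]-12,hi),.137);c0=(RR+FR)[:2]/2+y*.0525
    c=c0+x*((F[:2]-c0)@x+.08)
    print('rows',lo,hi,'yaw',np.arctan2(x[1],x[0]).round(3),'centre by side',c0.round(4),'with front edge',c.round(4),'to go',(np.array([.6465,.0338])-c).round(4))
E
python3 -c "
from h import *
show([.648,.1,.114]);bin_pose()"
```

```text
t 8.13 p [0.6495 0.1182 0.1143] ytool deg -1.97 tilt [ 0.  0. -1.] F [-0.05  0.36 -0.08] w 0.047 q [0.11 0.5  1.63 0.   1.02 0.15]
units to goal [-0.608 -0.03   0.01 ]
rows 113 181.5 yaw nan centre by side [nan nan] with front edge [nan nan] to go [nan nan]
```

Fix the edge fit to use only rows that hold bin pixels.

```bash
sed -i "s/k,b=np.polyfit(r,e,1)/g=~np.isnan(e); k,b=np.polyfit(r[g],e[g],1); e=e[g]/" h.py; python3 -c "
from h import *
bin_pose()"
```

```text
rows 113 181.5 yaw -0.042 centre by side [0.6415 0.0552] with front edge [0.6462 0.055 ] to go [ 0.0003 -0.0212]
```

Call:
{"api": "drive_tool", "payload": {"increments": [{"slide": [-0.2, 0, 0], "turn": 0, "jaw": 0.1}, {"slide": [-0.2, 0, 0], "turn": 0, "jaw": 0.1}, {"slide": [-0.2, 0, 0], "turn": 0, "jaw": 0.1}, {"slide": [-0.1, 0, 0], "turn": 0, "jaw": 0.1}, {"slide": [0, 0, 0], "turn": 0, "jaw": 0.1}, {"slide": [0, 0, 0], "turn": 0, "jaw": 0.1}]}}

```text
t: 8.73
eef_pos: [0.6487, 0.0971, 0.1142]
eef_rot: [2.26, 2.182, -0.001]
wrist_force: [-0.5, -0.6, 0.4]
grip_width: 0.047
grip_force: 0.0
```

Call:
{"api": "drive_tool", "payload": {"increments": [{"slide": [0.3, 0, 0], "turn": 0, "jaw": 0.1}, {"slide": [0.7, 0, 0], "turn": 0, "jaw": 0.1}, {"slide": [1, 0, 0], "turn": 0, "jaw": 0.1}, {"slide": [0, 0, -0.5], "turn": 0, "jaw": 0.1}, {"slide": [0, 0, -1], "turn": 0, "jaw": -1}, {"slide": [0, 0, -1], "turn": 0, "jaw": -1}, {"slide": [0, 0, -1], "turn": 0, "jaw": -1}, {"slide": [0, -1, -0.5], "turn": 0, "jaw": -1}, {"slide": [0, -1, 0], "turn": 0, "jaw": -1}, {"slide": [0, -1, 0], "turn": 0, "jaw": -1}, {"slide": [0, -1, 0], "turn": 0, "jaw": -1}, {"slide": [0, -1, 0], "turn": 0, "jaw": -1}, {"slide": [0, 0, 0], "turn": 0, "jaw": -1}]}}

```text
t: 9.82
eef_pos: [0.4944, 0.1634, 0.2329]
eef_rot: [-2.254, -2.182, 0.009]
wrist_force: [-0.3, -0.0, -1.2]
grip_width: 0.0001
grip_force: 0.0
```

```bash
python3 -c "
from h import *
show([.461,-.0352,.15]);bin_pose()
T=arm.grab_frame('top')
c=cv2.connectedComponentsWithStats(mask(T,(20,120,120),(32,255,255),(280,215,320,238)));print(c[2][1:],c[3][1:])
cv2.imwrite('pics/t3.png',cv2.resize(T[100:245,195:335,::-1],None,fx=4,fy=4,interpolation=cv2.INTER_CUBIC))"
```

```text
t 9.82 p [0.4944 0.1634 0.2329] ytool deg -1.86 tilt [-0.001 -0.007 -1.   ] F [-0.27 -0.01 -1.21] w 0.0 q [0.24 0.11 1.87 0.   1.17 0.27]
units to goal [-6.651 -0.876  2.777]
rows 113 181.5 yaw -0.042 centre by side [0.641  0.0345] with front edge [0.6458 0.0343] to go [ 0.0007 -0.0005]
[[292 221  10   9  85]] [[296.64705882 225.12941176]]
```

View pics/t3.png

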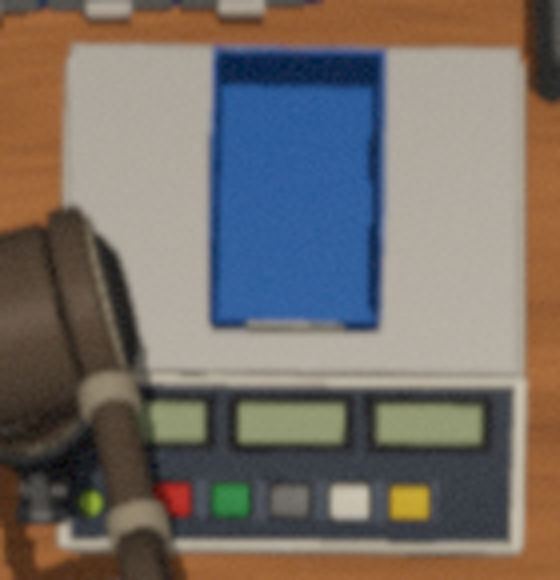

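The bin is centred, within about 1 mm, and its yaw matches the scale's. Next is the tare key at (296.6,225).

Call:
{"api": "drive_tool", "payload": {"increments": [{"slide": [-0.9, -0.15, 0], "turn": 0, "jaw": -1}, {"slide": [-0.9, -0.15, 0], "turn": 0, "jaw": -1}, {"slide": [-0.9, -0.15, 0], "turn": 0, "jaw": -1}, {"slide": [-0.9, -0.15, 0], "turn": 0, "jaw": -1}, {"slide": [-0.9, -0.15, 0], "turn": 0, "jaw": -1}, {"slide": [-0.9, -0.1, 0], "turn": 0, "jaw": -1}, {"slide": [-0.9, -0.1, 0.3], "turn": 0, "jaw": -1}, {"slide": [-0.35, 0, 0.8], "turn": 0, "jaw": -1}, {"slide": [0, 0, 0.8], "turn": 0, "jaw": -1}, {"slide": [0, 0, 0.8], "turn": 0, "jaw": -1}, {"slide": [0, 0, 0], "turn": 0, "jaw": -1}, {"slide": [0, 0, 0], "turn": 0, "jaw": -1}]}}

```text
t: 10.92
eef_pos: [0.4657, -0.0357, 0.1525]
eef_rot: [-2.258, -2.181, 0.002]
wrist_force: [0.1, 0.2, -0.2]
grip_width: -0.0001
grip_force: 0.0
```

```bash
python3 -c "
from h import *
show([.459,-.0352,.085])"
```

```text
t 10.92 p [ 0.4657 -0.0357  0.1525] ytool deg -1.99 tilt [ 0.    -0.002 -1.   ] F [ 0.05  0.21 -0.21] w -0.0 q [-0.17  0.1   2.06 -0.    0.98 -0.14]
units to goal [ 0.009 -0.219  2.252]
```

Call:
{"api": "drive_tool", "payload": {"increments": [{"slide": [0, -0.2, 0.7], "turn": 0, "jaw": -1}, {"slide": [0, 0, 0.7], "turn": 0, "jaw": -1}, {"slide": [0, 0, 0.6], "turn": 0, "jaw": -1}, {"slide": [0, 0, 0.2], "turn": 0, "jaw": -1}, {"slide": [0, 0, 0], "turn": 0, "jaw": -1}, {"slide": [0, 0, 0], "turn": 0, "jaw": -1}]}}

```text
t: 11.42
eef_pos: [0.4613, -0.0355, 0.0886]
eef_rot: [2.258, 2.182, 0.002]
wrist_force: [0.3, 0.6, 0.9]
grip_width: -0.0002
grip_force: 0.0
```

Call:
{"api": "drive_tool", "payload": {"increments": [{"slide": [0, 0, 0.05], "turn": 0, "jaw": -1}, {"slide": [0, 0, 0.05], "turn": 0, "jaw": -1}, {"slide": [0, 0, 0.05], "turn": 0, "jaw": -1}, {"slide": [0, 0, 0.05], "turn": 0, "jaw": -1}, {"slide": [0, 0, 0], "turn": 0, "jaw": -1}, {"slide": [0, 0, 0], "turn": 0, "jaw": -1}]}}

```text
t: 11.92
eef_pos: [0.4595, -0.0354, 0.0813]
eef_rot: [-2.259, -2.183, 0.0]
wrist_force: [0.1, -0.4, -0.5]
grip_width: -0.0003
grip_force: 0.0
```

Call:
{"api": "drive_tool", "payload": {"increments": [{"slide": [0, 0, 0.05], "turn": 0, "jaw": -1}, {"slide": [0, 0, 0.05], "turn": 0, "jaw": -1}, {"slide": [0, 0, 0.05], "turn": 0, "jaw": -1}, {"slide": [0, 0, 0], "turn": 0, "jaw": -1}, {"slide": [0, 0, 0], "turn": 0, "jaw": -1}]}}

```text
t: 12.33
eef_pos: [0.4594, -0.0353, 0.0766]
eef_rot: [-2.259, -2.183, 0.0]
wrist_force: [0.5, 0.4, -0.2]
grip_width: 0.0001
grip_force: 0.0
```

Call:
{"api": "drive_tool", "payload": {"increments": [{"slide": [0, 0, 0.05], "turn": 0, "jaw": -1}, {"slide": [0, 0, 0], "turn": 0, "jaw": -1}, {"slide": [0, 0, 0], "turn": 0, "jaw": -1}]}}

```text
t: 12.58
eef_pos: [0.4594, -0.0353, 0.0752]
eef_rot: [-2.259, -2.183, 0.0]
wrist_force: [-0.3, 0.2, 0.1]
grip_width: -0.0002
grip_force: 0.0
```

Call:
{"api": "drive_tool", "payload": {"increments": [{"slide": [0, 0, 0.05], "turn": 0, "jaw": -1}, {"slide": [0, 0, 0], "turn": 0, "jaw": -1}, {"slide": [0, 0, 0], "turn": 0, "jaw": -1}]}}

```text
t: 12.83
eef_pos: [0.4594, -0.0353, 0.0737]
eef_rot: [-2.259, -2.183, 0.0]
wrist_force: [0.2, 0.4, -0.2]
grip_width: -0.0002
grip_force: 0.0
```

Call:
{"api": "drive_tool", "payload": {"increments": [{"slide": [0, 0, 0.03], "turn": 0, "jaw": -1}, {"slide": [0, 0, 0], "turn": 0, "jaw": -1}, {"slide": [0, 0, 0], "turn": 0, "jaw": -1}]}}

```text
t: 13.08
eef_pos: [0.4597, -0.0354, 0.073]
eef_rot: [2.259, 2.183, 0.0]
wrist_force: [-0.4, 0.3, 1.8]
grip_width: 0.0002
grip_force: 0.5
```

Call:
{"api": "drive_tool", "payload": {"increments": [{"slide": [0, 0, 0.03], "turn": 0, "jaw": -1}, {"slide": [0, 0, 0], "turn": 0, "jaw": -1}, {"slide": [0, 0, 0], "turn": 0, "jaw": -1}]}}

```text
t: 13.33
eef_pos: [0.4599, -0.0354, 0.0721]
eef_rot: [2.259, 2.183, 0.001]
wrist_force: [-0.3, 0.5, 2.2]
grip_width: -0.0002
grip_force: 0.8
```

Call:
{"api": "drive_tool", "payload": {"increments": [{"slide": [0, 0, 0.04], "turn": 0, "jaw": -1}, {"slide": [0, 0, 0], "turn": 0, "jaw": -1}, {"slide": [0, 0, 0], "turn": 0, "jaw": -1}]}}

```text
t: 13.58
eef_pos: [0.4601, -0.0354, 0.071]
eef_rot: [2.259, 2.182, 0.001]
wrist_force: [0.0, 0.5, 2.0]
grip_width: 0.0004
grip_force: 1.2
```

Call:
{"api": "drive_tool", "payload": {"increments": [{"slide": [0, 0, 0.04], "turn": 0, "jaw": -1}, {"slide": [0, 0, 0], "turn": 0, "jaw": -1}, {"slide": [0, 0, 0], "turn": 0, "jaw": -1}]}}

```text
t: 13.83
eef_pos: [0.4603, -0.0354, 0.0699]
eef_rot: [2.259, 2.182, 0.002]
wrist_force: [1.5, 0.4, 3.6]
grip_width: 0.0002
grip_force: 1.6
```

Call:
{"api": "drive_tool", "payload": {"increments": [{"slide": [0, 0, 0.03], "turn": 0, "jaw": -1}, {"slide": [0, 0, 0], "turn": 0, "jaw": -1}, {"slide": [0, 0, 0], "turn": 0, "jaw": -1}]}}

```text
t: 14.08
eef_pos: [0.4604, -0.0355, 0.069]
eef_rot: [2.259, 2.182, 0.002]
wrist_force: [1.8, -0.3, 4.9]
grip_width: -0.0001
grip_force: 1.9
```

Call:
{"api": "drive_tool", "payload": {"increments": [{"slide": [0, 0, -0.2], "turn": 0, "jaw": -1}, {"slide": [0, 0, -0.6], "turn": 0, "jaw": -1}, {"slide": [0, 0, -1], "turn": 0, "jaw": -1}, {"slide": [0, 0, -1], "turn": 0, "jaw": -1}, {"slide": [0, 0, -1], "turn": 0, "jaw": -1}, {"slide": [0, -1, 0], "turn": 0, "jaw": -1}, {"slide": [0, -1, 0], "turn": 0, "jaw": -1}, {"slide": [0, -1, 0], "turn": 0, "jaw": -1}, {"slide": [0, 0, 0], "turn": 0, "jaw": -1}, {"slide": [0, 0, 0], "turn": 0, "jaw": -1}]}}

```text
t: 14.92
eef_pos: [0.3663, -0.0318, 0.1814]
eef_rot: [-2.257, -2.18, 0.004]
wrist_force: [1.1, 0.1, -0.0]
grip_width: 0.0001
grip_force: 0.0
```

```bash
python3 -c "
from h import *
show();bin_pose();cv2.imwrite('pics/s4.png',arm.grab_frame('scene')[120:290,200:420,::-1].repeat(3,0).repeat(3,1))"
```

```text
t 14.92 p [ 0.3663 -0.0318  0.1814] ytool deg -1.99 tilt [ 0.    -0.004 -1.   ] F [ 1.07  0.09 -0.01] w 0.0 q [-0.2  -0.15  2.24 -0.    1.06 -0.17]
rows 113 181.5 yaw -0.037 centre by side [0.6408 0.0345] with front edge [0.6457 0.0343] to go [ 0.0008 -0.0005]
```

View pics/s4.png

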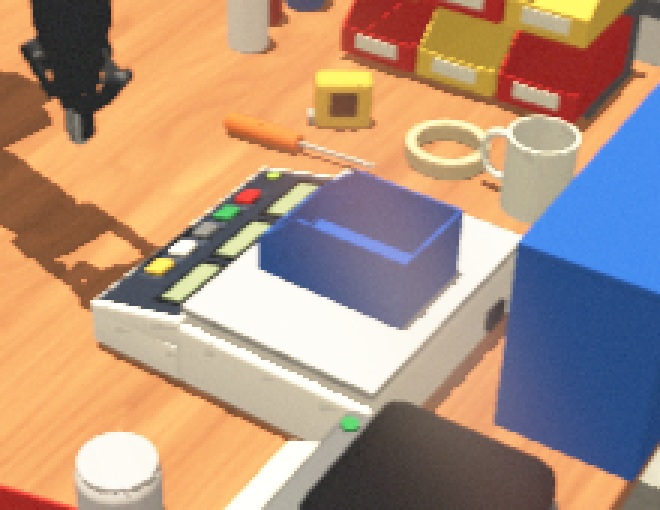

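The bin sits flat and centred, the keys look up and the hand is clear of everything. The key took about 4.9 N, which is full travel.

```bash
python3 -c "
from bench import arm
print(arm.finish_job())"
```

```text
the job is handed in; nothing more can be done
None
```

I slid the bin to within about 1 mm of the pan's middle, pressed the tare key with about 5 N (full travel) and let it come back up, and handed the job in at about 15 s; the judge's result was not shown.

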